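Press the bench dog in the panel's way down flush

TASK

On the small joiner's bench a drawer front is about to be slid straight along the bench, away from the vise, up against the two stop dogs that stand side by side at the other end, but one more bench dog has been left standing in its path. With the fingertips, gently press that one dog straight down until it is flush with the bench top, then take the hand away. Leave the two stop dogs, the dogs standing outside the path and everything else on the bench just as they are; nothing is to be pulled up or pushed along.

Things in the scene. Friction and masses are not known exactly. Their poses are not given: they have to be found in the camera images.
- bench: Low bench, fixed on the table. Wooden top 400 (x) by 620 (y) by 44 mm, its level upper surface 140 mm above the table. Origin: centre under its feet, at table height; z up, x across, y along the bench. Vise at the -y end: wooden jaw level with the top. 20 mm dog holes: rows at x = -144, -48, 48, 144 mm; columns at y = -240 to 240 mm, 96 mm apart. The panel's path covers the two middle rows.
- way_dog (a joint): How far the dog standing in the panel's path is pushed down, in m: 0 = fully up, 30 mm proud of the bench top; 0.030 = flush, where it meets its stop. Starts between 0.006 and 0.012. A spring plunger in its side holds it at whatever height it is left: it yields to about 6 N straight down and does not spring back.
- way_dog_top (a point): Centre of the flat top of that dog, a plain upright metal pin 19 mm across, standing 18 to 24 mm proud of the bench top in one of six middle-row holes (bench x = -48 or 48 mm, y = -48, 48 or 144 mm). The point moves straight down with the pin; when flush it is 140 mm above the table.
- stop_dog_a_top (a point): Top centre of the stop dog at bench x = -48 mm, y = 240 mm: the same 19 mm pin, standing 18 to 24 mm proud. To be left standing as it is.
- stop_dog_b_top (a point): Top centre of the stop dog at bench x = 48 mm, y = 240 mm: the same 19 mm pin, standing 18 to 24 mm proud. To be left standing as it is.
- near_dog_top (a point): Top centre of a dog outside the path, in the row at bench x = -144 mm, at y = -48, 48 or 144 mm: the same 19 mm pin, standing 18 to 24 mm proud. To be left standing as it is.
- far_dog_top (a point): Top centre of a dog outside the path, in the row at bench x = 144 mm, at y = -48, 48 or 144 mm: the same 19 mm pin, standing 18 to 24 mm proud. To be left standing as it is.
- panel: The drawer front, a loose dark wooden board 150 mm (bench x) by 110 mm (bench y) by 18 mm, lying flat on the bench at the vise end, about bench x = 0, y = -235 mm. Origin: centre of its underside.
- plane: A loose steel block plane, 50 mm by 160 mm (its y, along the bench) by about 60 mm high, on the bench in the corner at about bench x = 155, y = -225 mm. Origin: centre of its sole.
- glue: A loose upright glue bottle, 56 mm across and 150 mm tall, on the bench in the corner at about bench x = -155, y = -250 mm. Origin: centre of its foot.
Mind the look-alikes: they are no part of the job. Leave any green or orange look-alike of the glue alone.

How it is judged:
On the way:
1. the fingers press the dog in the path downward, more than half way (value of joint way_dog above 0.021 m and contact force between the fingers and way_dog above 0.5 N), for 0.02 s.
At the end, for the whole second after the job is handed in: The dog in the path is down with its top no more than 2 mm above the bench top; the other four dogs are within 3 mm of where they stood; panel within 6 mm, plane and glue bottle within 10 mm of where they were, the bottle upright (value of joint way_dog above 0.028 m and distance of each of stop_dog_a_top, stop_dog_b_top, near_dog_top, far_dog_top from where it was at the start of the episode below 0.003 m and distance of panel from where it was at the start of the episode below 0.006 m and distance of each of plane, glue from where it was at the start of the episode below 0.01 m and angle between glue's own z axis and vertical below 0.2 rad); the robot touches nothing.
It fails at once if another dog is pushed or pulled (more than 3 mm) (distance of any of stop_dog_a_top, stop_dog_b_top, near_dog_top, far_dog_top from where it was at the start of the episode above 0.003 m).
It fails at once if the dog in the path is pulled up instead of pressed (value of joint way_dog below 0.003 m).
It fails at once if the drawer front is moved or lifted (more than 6 mm) (distance of panel from where it was at the start of the episode above 0.006 m).
It fails at once if the plane or the glue bottle is moved, lifted or tipped (more than 10 mm or 0.2 rad) (distance of any of plane, glue from where it was at the start of the episode above 0.01 m or angle between glue's own z axis and vertical above 0.2 rad).
It fails at once if the fingers are pressed down hard (over 70 N) instead of gently (contact force between the fingers and way_dog above 70 N or contact force between the fingers and bench above 70 N).
It also fails if it takes over 38 s, if anything falls off the work surface, if the arm or the gripper's body presses on something with over 40 N, if the wrist force passes 120 N, or if a joint passes its speed limit or range.

ROBOT

A 7-joint arm with a two-finger parallel gripper is mounted at the origin on the work surface. World frame = base frame: x ahead of the robot, y to its left, z up, the work surface at z = 0. Lengths are in m, angles in rad, forces in N, time in s.
With the tool pointing down it reaches from about 0.375 to 0.925 m from the base axis. Payload 3.1 kg.
Tool frame: the origin (TCP) lies between the finger pads; the fingertips stand 22 mm ahead of it and the grasp point (between the pads) lies 3 mm ahead of it (r.finger_overhang is the distance from the TCP to the fingertips, in m); z points along the fingers, y is the direction in which the jaws open and shut (so a half turn about z gives the same grasp; the last joint's range is limited). The gripper opens to 85 mm and grips with 20 to 120 N. Pads are 22 mm wide; open, the fingers measure 114 mm over their backs; the gripper's body (76 mm by 85 mm) begins 54 mm behind the grasp point. The pads swing forward as they close: fully open they stand 13 mm farther back than shut.
Start: joints at [-1.305, 0.383, 0.044, 1.598, -0.018, 1.161, -0.05], TCP at [0.231, 0.607, 0.253] pointing down, gripper open.
Joint ranges: [-2.61, 2.61], [-0.41, 2.15], [-1.48, 1.57], [0, 2.5], [-1.57, 4.71], [0.05, 1.97], [-2.85, 2.85]. Speed limits (rad/s): [2.79, 2.79, 3.14, 3.14, 3.14, 3.14, 3.14].

INTERFACE

Orientations are given as a unit quaternion [x, y, z, w].
In Python, from workcell import r, vision, workorder gives the robot as it stands.
- The arm moves only by the shell command python3 -m crank 'ROWS'. ROWS is JSON, a list of rows, each an object with "twist": the turn, a rotation vector about the tool's x, y, z in degrees, a list of three; "offset": the shift along the tool's x, y, z in mm, a list of three; "fingers": the finger opening in mm, from 0 to 85.4. In form: [{"twist": [wx, wy, wz], "offset": [dx, dy, dz], "fingers": fingers}, ...]. A call has exactly 10 rows; each row is the pose to reach, as a shift and turn from the pose commanded when the call began, along the tool's axes at that moment; what a row does not reach only later rows make up. A row lasts 1/8 s, in which the tool goes at most 62.5 mm and 10.7 degrees, less where a joint would pass 70% of its speed; a pose out of reach is approached as far as the arm can. A call with a gripper value outside its range is refused whole. The fingers move at their own pace and stop on an object; the grip force is fixed at half the most. Time passes only in rows, so rows that repeat a pose let the fingers close, or fill a call up. It gives the time, the measured TCP pose, the force and the opening at its end, in the units of the state.
- r.get_state(): the state, without advancing time (a new reading comes with each control period).
- vision.capture(name): name is "scene" or "top"; returns a dict with "img" (480x640x3 uint8, blue, green, red), "fovy" (degrees; the focal length in pixels is half the picture's height over the tangent of half this angle, whatever the lens; pixels are square), "cx", "cy" (the principal point, pixels), "R" (3x3) and "t" (3): a world point X has camera coordinates R X + t. Camera axes: x right, y down, z forward; pixel columns grow to the right and rows downward; lengths in m; the calibration is good to about 2 mm. A picture is of the moment at which its call begins. There is no depth.
- workorder.sign_off(): hands the job in, once; it reports no verdict.
The state is a dict: "time_s": time; "joints": joint angles; "dq": joint speeds; "joint_torque": joint torques, N m; "ee_pos": TCP position; "tool_rot": TCP orientation; "force": force on the tool from outside, world axes, zero at the start; "ft_torque": the same for the moment, N m; "grip_width": finger opening in m.
Only numpy, scipy, OpenCV 4.12 (cv2) and the standard library are available. Lean on these libraries where they do the work, as an engineer would, in place of code of your own. Each camera call takes 0.05 s, during which the arm holds its last target. There are 200 camera calls.

## Working session

There is one attempt and no reset: what is moved stays moved. The work goes in short steps, Python scripts to look and compute and a shell command to move; the robot and the scene stay as the last step left them, time stands still between calls to the robot, and variables do not carry over. Pictures are saved under pics/ and viewed, on a budget of 10 in all, crops included, one or two more only if the job needs it, and the job is handed in when it is done.

```bash
mkdir -p pics; python3 - <<'E'
from workcell import r,vision
import cv2,numpy as np
s=r.get_state();print({k:np.round(s[k],3) for k in("time_s","ee_pos","tool_rot","force","grip_width")})
for n in("scene","top"):
    c=vision.capture(n);cv2.imwrite(f"pics/{n}0.png",c["img"]);print(n,c["fovy"],c["cx"],c["cy"],np.round(c["R"],3).tolist(),np.round(c["t"],3))
E
```

```text
{'time_s': np.float64(0.0), 'ee_pos': array([0.231, 0.607, 0.252]), 'tool_rot': array([ 0.181,  0.984, -0.001, -0.   ]), 'force': array([ 0.251, -0.861, -0.328]), 'grip_width': np.float64(0.086)}
scene 56.26000935710688 325.41425659226786 247.6816989304222 [[-0.717, 0.697, 0.01], [0.558, 0.582, -0.592], [-0.418, -0.419, -0.806]] [ 0.405 -0.207  1.262]
top 55.102198137665795 321.9763863406731 244.85963993796258 [[-0.02, -1.0, 0.005], [-0.998, 0.02, -0.065], [0.065, -0.007, -0.998]] [-0.021  0.514  1.288]
```

View pics/scene0.png

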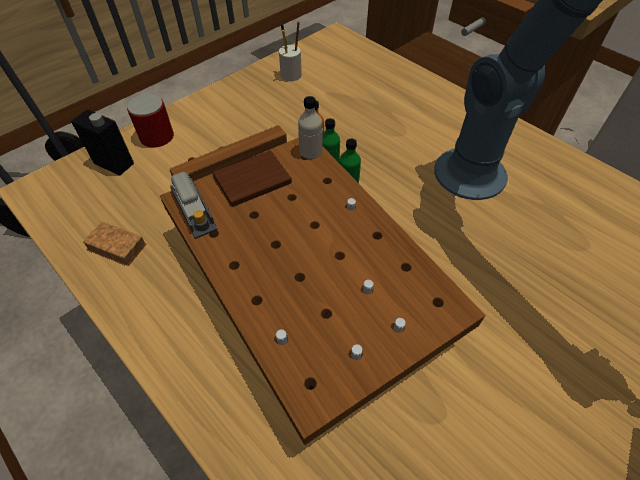

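View pics/top0.png

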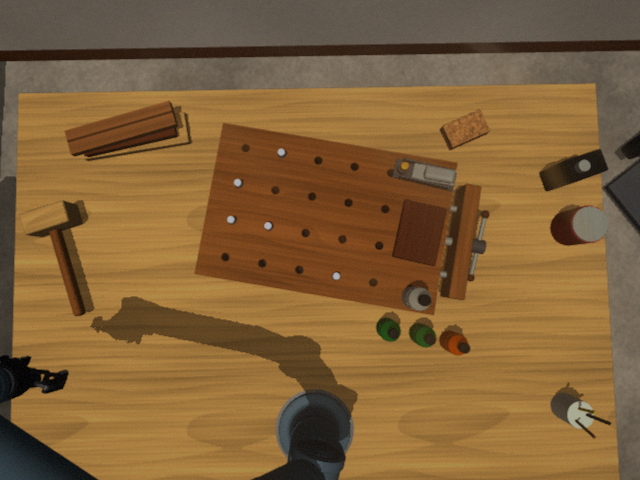

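The scene view shows the dog in the path at about (368,286), the stops at (400,324) and (357,351), the near dog at (351,203) and the far dog at (281,337). In the top view they are at (268,226), (231,219), (238,183), (336,276) and (281,153). The way dog is therefore in hole x=-48, y=144, next to stop a. Next I triangulate the tops and check them against the hole grid.

```bash
cat > h.py <<'E'
import cv2,numpy as np
from workcell import r,vision
def ray(c,p):
    f=240/np.tan(np.radians(c["fovy"])/2)
    R,t=np.array(c["R"]),np.array(c["t"])
    d=R.T@np.array([(p[0]-c["cx"])/f,(p[1]-c["cy"])/f,1]);return -R.T@t,d/np.linalg.norm(d)
def plane(c,p,z):
    o,d=ray(c,p);return o+d*(z-o[2])/d[2]
def tri(a,b):
    A=0;y=0
    for o,d in(a,b):
        P=np.eye(3)-np.outer(d,d);A=A+P;y=y+P@o
    x=np.linalg.solve(A,y);return x,[np.linalg.norm(np.cross(x-o,d)) for o,d in(a,b)]
def spot(img,p,lo,rad=9):
    """centroid of bright grey blob near p"""
    x0,y0=int(p[0])-rad,int(p[1])-rad
    w=img[y0:y0+2*rad+1,x0:x0+2*rad+1].astype(int)
    m=((w.min(2)>lo)).astype(np.uint8)
    n,l,s,ce=cv2.connectedComponentsWithStats(m)
    k=1+np.argmax(s[1:,4]);return ce[k]+[x0,y0],s[k].tolist()
E
python3 - <<'E'
from h import *
S=vision.capture("scene");T=vision.capture("top")
names=["way","a","b","near","far"];st=[(368,286),(400,324),(357,351),(351,203),(281,337)];tt=[(268,226),(231,219),(238,183),(336,276),(281,153)]
B=np.array([[-48,144],[-48,240],[48,240]]);P={}
for n,a,b in zip(names,st,tt):
    pa,sa=spot(S["img"],(a[0],a[1]-2),175);pb,sb=spot(T["img"],b,140)
    x,e=tri(ray(S,pa),ray(T,pb));P[n]=x
    print(n,pa.round(1),sa[2:],pb.round(1),sb[2:],x.round(4),"gap",np.round(e,4),"S@.161",plane(S,pa,.161)[:2].round(4),"T@.161",plane(T,pb,.161)[:2].round(4))
d=lambda i,j:round(np.linalg.norm((P[i]-P[j])[:2])*1e3,1)
print("way-a 96?",d("way","a"),"a-b 96?",d("a","b"),"way-b 135.8?",d("way","b"))
v=P["b"]-P["a"];print("bench x dir deg",np.degrees(np.arctan2(v[1],v[0])))
# dark holes in top view
g=T["img"].max(2)
for h in [(305,233),(275,190),(312,196),(262,263),(299,269)]:
    w=g[h[1]-7:h[1]+8,h[0]-7:h[0]+8];m=(w<45);yy,xx=np.nonzero(m);q=(xx.mean()+h[0]-7,yy.mean()+h[1]-7)
    print("hole",np.round(q,1),m.sum(),plane(T,q,.140)[:2].round(4))
c=cv2.resize(S["img"][265:375,260:420],None,fx=4,fy=4,interpolation=2);d2=cv2.resize(T["img"][140:290,210:350],None,fx=3,fy=3,interpolation=2)[:440]
cv2.imwrite("pics/crop1.png",np.hstack([c,d2])[:, :800] if 0 else c)
E
```

```text
way [367.5 284.4] [9, 6, 19] [267.5 225.3] [6, 7, 34] [0.557  0.1054 0.1607] gap [0.0007 0.0007] S@.161 [0.5576 0.1049] T@.161 [0.5565 0.1059]
a [399.7 322.4] [9, 7, 43] [230.2 218.9] [7, 7, 34] [0.5747 0.1997 0.1612] gap [0.0002 0.0002] S@.161 [0.5748 0.1995] T@.161 [0.5746 0.2   ]
b [356.6 349.4] [10, 8, 58] [237.1 182. ] [7, 7, 36] [0.6685 0.1816 0.1618] gap [0.0001 0.0001] S@.161 [0.6682 0.1813] T@.161 [0.6686 0.1818]
near [351.5 203. ] [4, 1, 4] [335.9 275.7] [7, 6, 31] [ 0.4258 -0.064   0.1546] gap [0.0004 0.0004] S@.161 [ 0.4299 -0.0599] T@.161 [ 0.426  -0.0641]
far [280.3 334.5] [10, 7, 37] [280.6 151.5] [6, 6, 31] [0.745  0.0697 0.1629] gap [0.0005 0.0005] S@.161 [0.7449 0.0685] T@.161 [0.7452 0.0702]
way-a 96? 96.0 a-b 96? 95.5 way-b 135.8? 135.0
bench x dir deg -10.939745329143596
hole [304. 234.] 7 [0.5345 0.0148]
hole [nan nan] 0 [nan nan]
hole [310.9 197.4] 9 [ 0.629  -0.0047]
hole [261.5 263.6] 23 [0.4608 0.1249]
hole [298.1 269.9] 18 [0.4427 0.0316]<stdin>:15: RuntimeWarning: Mean of empty slice.
  ret = ret.dtype.type(ret / rcount)
```

View pics/crop1.png

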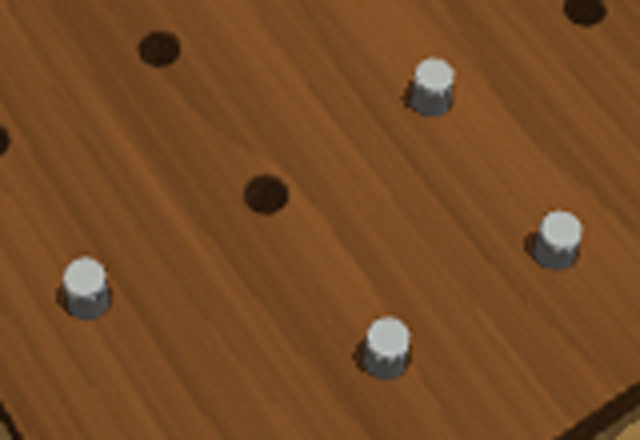

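The crop puts the way dog's top at about (368,284), and the grid distances agree (96.0, 95.5 and 135.0 mm). The top is at about (0.557, 0.105, 0.161).

```bash
cat > d.py <<'E'
import sys
from h import *
from scipy.spatial.transform import Rotation as Ro
s=r.get_state();R=Ro.from_quat(s["tool_rot"]).as_matrix();g=np.array(eval(sys.argv[1]))
print("t",s["time_s"],"ee",np.round(s["ee_pos"],4),"over",r.finger_overhang,"F",np.round(s["force"],2),"w",round(s["grip_width"],4))
print("offset mm",(R.T@(g-s["ee_pos"])*1e3).round(1),"z axis",R[:,2].round(4),"y axis",R[:,1].round(3))
E
python3 d.py "[.557,.1055,.26]"
```

```text
t 0.2 ee [0.2311 0.6069 0.2524] over 0.022 F [-0.01  0.12  0.76] w 0.0857
offset mm [-483.  -352.7   -7. ] z axis [-5.0e-04 -1.6e-03 -1.0e+00] y axis [ 0.356  0.935 -0.002]
```

```bash
python3 -m crank '[{"twist":[0,0,0],"offset":[-30,-22,-20],"fingers":0},{"twist":[0,0,0],"offset":[-70,-51,-30],"fingers":0},{"twist":[0,0,0],"offset":[-110,-80,-30],"fingers":0},{"twist":[0,0,0],"offset":[-150,-110,-30],"fingers":0},{"twist":[0,0,0],"offset":[-190,-139,-30],"fingers":0},{"twist":[0,0,0],"offset":[-230,-168,-30],"fingers":0},{"twist":[0,0,0],"offset":[-270,-197,-30],"fingers":0},{"twist":[0,0,0],"offset":[-310,-226,-30],"fingers":0},{"twist":[0,0,0],"offset":[-340,-248,-30],"fingers":0},{"twist":[0,0,0],"offset":[-360,-263,-30],"fingers":0}]'; python3 d.py "[.557,.1055,.23]"
```

```text
time_s: 1.45
ee_pos: [0.4752, 0.2311, 0.2832]
tool_rot: [0.182, 0.983, -0.0, 0.0]
force: [-0.7, 0.5, -0.1]
grip_width: -0.0001
t 1.45 ee [0.4752 0.2311 0.2832] over 0.022 F [-0.67  0.5  -0.1 ] w -0.0001
offset mm [-121.4  -87.8   53.3] z axis [ 1.e-04 -4.e-04 -1.e+00] y axis [ 0.359  0.933 -0.   ]
```

```bash
python3 -m crank '[{"twist":[0,0,0],"offset":[-30,-22,0],"fingers":0},{"twist":[0,0,0],"offset":[-60,-44,0],"fingers":0},{"twist":[0,0,0],"offset":[-90,-66,10],"fingers":0},{"twist":[0,0,0],"offset":[-110,-80,20],"fingers":0},{"twist":[0,0,0],"offset":[-122,-89,35],"fingers":0},{"twist":[0,0,0],"offset":[-122,-89,50],"fingers":0},{"twist":[0,0,0],"offset":[-122,-89,65],"fingers":0},{"twist":[0,0,0],"offset":[-122,-89,75],"fingers":0},{"twist":[0,0,0],"offset":[-122,-89,75],"fingers":0},{"twist":[0,0,0],"offset":[-122,-89,75],"fingers":0}]'; python3 d.py "[.557,.1055,.183]"; python3 - <<'E'
from h import *
S=vision.capture("scene");T=vision.capture("top")
c=cv2.resize(S["img"][210:330,300:440],None,fx=4,fy=4,interpolation=2)
cv2.imwrite("pics/near1.png",c)
E
```

```text
time_s: 2.7
ee_pos: [0.5568, 0.1075, 0.2087]
tool_rot: [0.18, 0.984, 0.0, 0.0]
force: [0.3, 0.0, 1.1]
grip_width: 0.0001
t 2.7 ee [0.5568 0.1075 0.2087] over 0.022 F [0.28 0.02 1.11] w 0.0001
offset mm [-0.9 -1.8 25.7] z axis [ 8.e-04  4.e-04 -1.e+00] y axis [0.355 0.935 0.001]
```

View pics/near1.png

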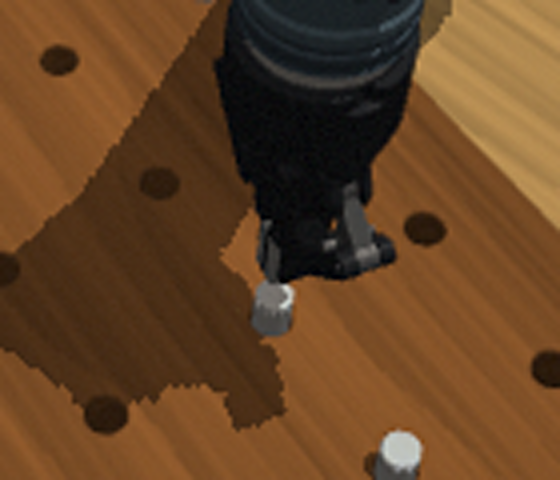

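The crop shows the closed gripper just behind and above the pin, whose top is at crop (273,297). I'll project the expected fingertip and compare it with the picture.

```bash
python3 - <<'E'
from h import *
c=vision.capture("scene");T=vision.capture("top");s=r.get_state()
def pj(c,X):
    f=240/np.tan(np.radians(c["fovy"])/2);q=np.array(c["R"])@X+np.array(c["t"]);return q[:2]/q[2]*f+[c["cx"],c["cy"]]
e=np.array(s["ee_pos"]);print(e)
im=cv2.resize(c["img"][225:315,325:415],None,fx=6,fy=6,interpolation=2)
im=cv2.convertScaleAbs(im,alpha=2.2,beta=25)
for dz,col in((-.022,(0,0,255)),(-.009,(0,255,0)),(0,(255,0,0))):
    p=pj(c,e+[0,0,dz]);print(dz,p);cv2.circle(im,tuple(int(v) for v in (p-[325,225]+.5)*6),4,col,2)
p=pj(c,np.array([.557,.1054,.161]));cv2.circle(im,tuple(int(v) for v in (p-[325,225]+.5)*6),4,(0,255,255),2)
cv2.imwrite("pics/near2.png",im)
E
```

```text
[0.55694357 0.10715267 0.20896594]
-0.022 [369.78312233 277.54482522]
-0.009 [370.41649663 273.73034797]
0 [370.86451914 271.03214617]
```

View pics/near2.png

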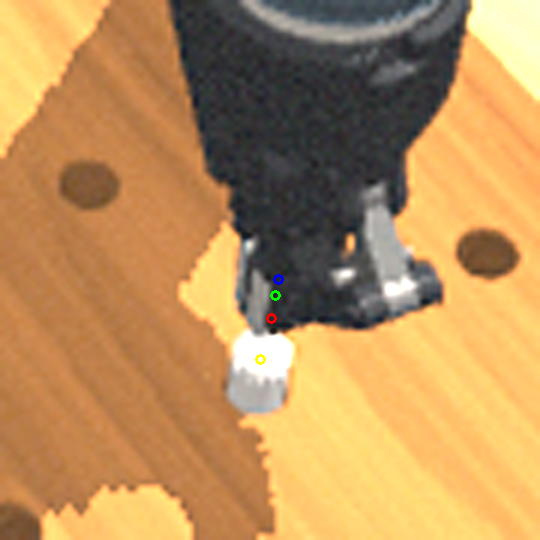

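The red tip mark lies just above the pin, as expected. The linkage on the right sits about 55 mm aside, though, so I'll take a wider look before pressing.

```bash
python3 - <<'E'
from h import *
c=vision.capture("scene");T=vision.capture("top")
a=cv2.resize(c["img"][130:330,300:460],None,fx=2.5,fy=2.5,interpolation=2);b=cv2.resize(T["img"][140:340,200:360],None,fx=2.5,fy=2.5,interpolation=2)
cv2.imwrite("pics/near3.png",cv2.convertScaleAbs(np.hstack([a,b]),alpha=2.2,beta=20))
E
```

```text
(no output)
```

View pics/near3.png

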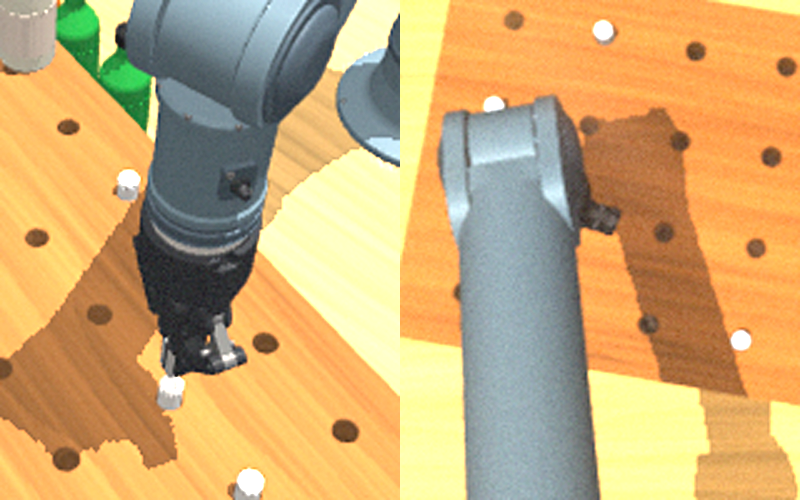

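The scene view doesn't clearly show where the jaw centre is. I'll lift a little, turn so the jaws spread across the image, and half open the fingers, to check the fingertip centre against the TCP.

```bash
python3 -m crank '[{"twist":[0,0,-8],"offset":[0,0,-10],"fingers":45},{"twist":[0,0,-16],"offset":[0,0,-20],"fingers":45},{"twist":[0,0,-24],"offset":[0,0,-20],"fingers":45},{"twist":[0,0,-32],"offset":[0,0,-20],"fingers":45},{"twist":[0,0,-40],"offset":[0,0,-20],"fingers":45},{"twist":[0,0,-48],"offset":[0,0,-20],"fingers":45},{"twist":[0,0,-56],"offset":[0,0,-20],"fingers":45},{"twist":[0,0,-64],"offset":[0,0,-20],"fingers":45},{"twist":[0,0,-67],"offset":[0,0,-20],"fingers":45},{"twist":[0,0,-67],"offset":[0,0,-20],"fingers":45}]'; python3 d.py "[.557,.1055,.2]";  python3 - <<'E'
from h import *
c=vision.capture("scene");s=r.get_state()
def pj(c,X):
    f=240/np.tan(np.radians(c["fovy"])/2);q=np.array(c["R"])@X+np.array(c["t"]);return q[:2]/q[2]*f+[c["cx"],c["cy"]]
im=cv2.convertScaleAbs(cv2.resize(c["img"][190:310,310:430],None,fx=5,fy=5,interpolation=2),alpha=2.2,beta=20)
e=np.array(s["ee_pos"])
for X,col in((e-[0,0,.022],(0,0,255)),(e,(255,0,0)),(e+[0,0,.05],(0,255,0)),(np.array([.557,.1054,.161]),(0,255,255))):
    p=(pj(c,X)-[310,190]+.5)*5;print(p.round());cv2.circle(im,tuple(int(v) for v in p),4,col,2)
cv2.imwrite("pics/near4.png",im)
E
```

```text
time_s: 4.25
ee_pos: [0.5566, 0.1069, 0.2284]
tool_rot: [-0.392, 0.92, 0.0, 0.0]
force: [-0.1, -0.3, -0.9]
grip_width: 0.0451
t 4.25 ee [0.5566 0.1069 0.2284] over 0.022 F [-0.06 -0.26 -0.94] w 0.0451
offset mm [ 0.8 -1.3 28.4] z axis [ 3.e-04  2.e-04 -1.e+00] y axis [-0.721  0.693 -0.   ]
[306. 411.]
[312. 377.]
[326. 294.]
[292. 474.]
```

View pics/near4.png

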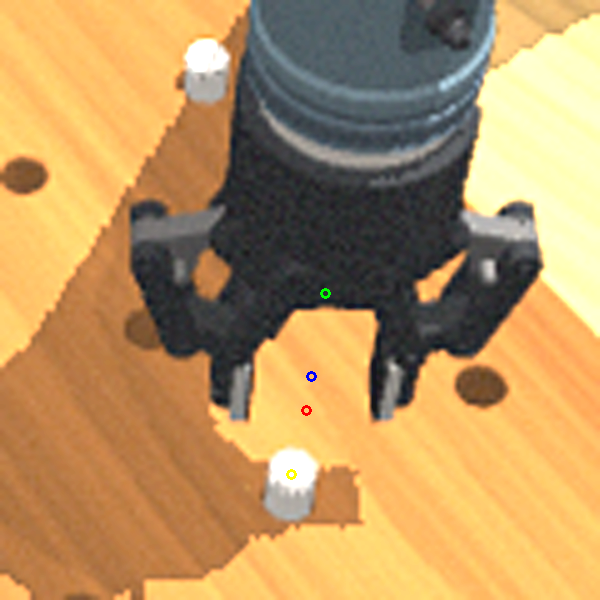

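The picture shows the pads at (240,418) and (380,418). Their midpoint (~308) matches the projected fingertip point (306,411), so the TCP and the target agree to within 1–2 mm. I'll close the fingers and descend gently.

```bash
python3 -m crank '[{"twist":[0,0,0],"offset":[1,-1,0],"fingers":0},{"twist":[0,0,0],"offset":[1,-1,4],"fingers":0},{"twist":[0,0,0],"offset":[1,-1,10],"fingers":0},{"twist":[0,0,0],"offset":[1,-1,16],"fingers":0},{"twist":[0,0,0],"offset":[1,-1,22],"fingers":0},{"twist":[0,0,0],"offset":[1,-1,28],"fingers":0},{"twist":[0,0,0],"offset":[1,-1,32],"fingers":0},{"twist":[0,0,0],"offset":[1,-1,35],"fingers":0},{"twist":[0,0,0],"offset":[1,-1,38],"fingers":0},{"twist":[0,0,0],"offset":[1,-1,38],"fingers":0}]'; python3 d.py "[.557,.1055,.162]"
python3 -m crank '[{"twist":[0,0,0],"offset":[0,0,1],"fingers":0},{"twist":[0,0,0],"offset":[0,0,2],"fingers":0},{"twist":[0,0,0],"offset":[0,0,4],"fingers":0},{"twist":[0,0,0],"offset":[0,0,6],"fingers":0},{"twist":[0,0,0],"offset":[0,0,8],"fingers":0},{"twist":[0,0,0],"offset":[0,0,10],"fingers":0},{"twist":[0,0,0],"offset":[0,0,12],"fingers":0},{"twist":[0,0,0],"offset":[0,0,14],"fingers":0},{"twist":[0,0,0],"offset":[0,0,15],"fingers":0},{"twist":[0,0,0],"offset":[0,0,15],"fingers":0}]'; python3 d.py "[.557,.1055,.162]"
```

```text
time_s: 5.55
ee_pos: [0.5564, 0.1056, 0.19]
tool_rot: [-0.392, 0.92, 0.0, -0.0]
force: [0.1, -0.5, 0.5]
grip_width: 0.0001
t 5.55 ee [0.5564 0.1056 0.19  ] over 0.022 F [ 0.1  -0.47  0.54] w 0.0001
offset mm [-0.4 -0.5 28. ] z axis [-4.e-04 -1.e-04 -1.e+00] y axis [-0.721  0.693  0.   ]
time_s: 6.8
ee_pos: [0.5565, 0.1056, 0.1758]
tool_rot: [-0.392, 0.92, 0.0, -0.0]
force: [-2.6, -0.1, 5.2]
grip_width: 0.0004
t 6.8 ee [0.5565 0.1056 0.1758] over 0.022 F [-2.55 -0.1   5.23] w 0.0004
offset mm [-0.3 -0.4 13.8] z axis [-1.e-04  2.e-04 -1.e+00] y axis [-0.721  0.693  0.   ]
```

It is pressing at about 5 N. Continuing slowly.

```bash
python3 -m crank '[{"twist":[0,0,0],"offset":[0,0,1],"fingers":0},{"twist":[0,0,0],"offset":[0,0,2.5],"fingers":0},{"twist":[0,0,0],"offset":[0,0,4],"fingers":0},{"twist":[0,0,0],"offset":[0,0,5.5],"fingers":0},{"twist":[0,0,0],"offset":[0,0,7],"fingers":0},{"twist":[0,0,0],"offset":[0,0,8.5],"fingers":0},{"twist":[0,0,0],"offset":[0,0,10],"fingers":0},{"twist":[0,0,0],"offset":[0,0,11],"fingers":0},{"twist":[0,0,0],"offset":[0,0,12],"fingers":0},{"twist":[0,0,0],"offset":[0,0,12],"fingers":0}]'; python3 d.py "[.557,.1055,.162]"
```

```text
time_s: 8.05
ee_pos: [0.5566, 0.1056, 0.1636]
tool_rot: [-0.392, 0.92, 0.0, 0.0]
force: [-1.8, -1.3, 5.2]
grip_width: -0.0
t 8.05 ee [0.5566 0.1056 0.1636] over 0.022 F [-1.84 -1.33  5.18] w -0.0
offset mm [-0.2 -0.4  1.6] z axis [-0.e+00  1.e-04 -1.e+00] y axis [-0.721  0.693  0.   ]
```

Still yielding at about 5 N, so it hasn't reached the stop. Small steps now.

```bash
python3 -m crank '[{"twist":[0,0,0],"offset":[0,0,0.3],"fingers":0},{"twist":[0,0,0],"offset":[0,0,0.6],"fingers":0},{"twist":[0,0,0],"offset":[0,0,0.9],"fingers":0},{"twist":[0,0,0],"offset":[0,0,1.2],"fingers":0},{"twist":[0,0,0],"offset":[0,0,1.5],"fingers":0},{"twist":[0,0,0],"offset":[0,0,1.5],"fingers":0},{"twist":[0,0,0],"offset":[0,0,1.5],"fingers":0},{"twist":[0,0,0],"offset":[0,0,1.5],"fingers":0},{"twist":[0,0,0],"offset":[0,0,1.5],"fingers":0},{"twist":[0,0,0],"offset":[0,0,1.5],"fingers":0}]'; python3 d.py "[.557,.1055,.162]"
```

```text
time_s: 9.3
ee_pos: [0.5566, 0.1056, 0.1622]
tool_rot: [-0.392, 0.92, 0.0, -0.0]
force: [-2.3, -0.7, 5.6]
grip_width: 0.0003
t 9.3 ee [0.5566 0.1056 0.1622] over 0.022 F [-2.33 -0.69  5.61] w 0.0003
offset mm [-0.2 -0.4  0.2] z axis [-1.e-04  1.e-04 -1.e+00] y axis [-0.721  0.693  0.   ]
```

```bash
python3 -m crank '[{"twist":[0,0,0],"offset":[0,0,0.2],"fingers":0},{"twist":[0,0,0],"offset":[0,0,0.4],"fingers":0},{"twist":[0,0,0],"offset":[0,0,0.6],"fingers":0},{"twist":[0,0,0],"offset":[0,0,0.8],"fingers":0},{"twist":[0,0,0],"offset":[0,0,0.8],"fingers":0},{"twist":[0,0,0],"offset":[0,0,0.8],"fingers":0},{"twist":[0,0,0],"offset":[0,0,0.8],"fingers":0},{"twist":[0,0,0],"offset":[0,0,0.8],"fingers":0},{"twist":[0,0,0],"offset":[0,0,0.8],"fingers":0},{"twist":[0,0,0],"offset":[0,0,0.8],"fingers":0}]'; python3 d.py "[.557,.1055,.162]"
```

```text
time_s: 10.55
ee_pos: [0.5566, 0.1056, 0.1622]
tool_rot: [-0.392, 0.92, 0.0, -0.0]
force: [-4.0, -0.8, 8.7]
grip_width: 0.0
t 10.55 ee [0.5566 0.1056 0.1622] over 0.022 F [-3.95 -0.8   8.71] w 0.0
offset mm [-0.2 -0.4  0.2] z axis [-2.e-04  3.e-04 -1.e+00] y axis [-0.721  0.693  0.   ]
```

The force rises (5.6 to 8.7 N) with no further motion, and the tips are at 140.2 mm: the stop is met. I'll retreat straight up, then move aside.

```bash
python3 -m crank '[{"twist":[0,0,0],"offset":[0,0,-2],"fingers":0},{"twist":[0,0,0],"offset":[0,0,-8],"fingers":0},{"twist":[0,0,0],"offset":[0,0,-20],"fingers":0},{"twist":[0,0,0],"offset":[0,0,-35],"fingers":0},{"twist":[0,0,0],"offset":[0,0,-55],"fingers":0},{"twist":[0,0,0],"offset":[0,0,-75],"fingers":0},{"twist":[0,0,0],"offset":[0,0,-95],"fingers":0},{"twist":[0,0,0],"offset":[0,0,-115],"fingers":0},{"twist":[0,0,0],"offset":[0,0,-120],"fingers":0},{"twist":[0,0,0],"offset":[0,0,-120],"fingers":0}]'; python3 d.py "[.41,.33,.29]"
```

```text
time_s: 11.8
ee_pos: [0.5567, 0.1056, 0.2815]
tool_rot: [-0.392, 0.92, -0.0, 0.001]
force: [-0.4, 0.6, -0.3]
grip_width: -0.0001
t 11.8 ee [0.5567 0.1056 0.2815] over 0.022 F [-0.44  0.6  -0.33] w -0.0001
offset mm [-60.2 261.2  -8.6] z axis [ 1.e-03  4.e-04 -1.e+00] y axis [-0.721  0.693 -0.   ]
```

```bash
python3 -m crank '[{"twist":[0,0,0],"offset":[-7,30,-5],"fingers":0},{"twist":[0,0,0],"offset":[-15,65,-8],"fingers":0},{"twist":[0,0,0],"offset":[-23,100,-8],"fingers":0},{"twist":[0,0,0],"offset":[-31,135,-8],"fingers":0},{"twist":[0,0,0],"offset":[-39,170,-8],"fingers":0},{"twist":[0,0,0],"offset":[-47,205,-8],"fingers":0},{"twist":[0,0,0],"offset":[-54,235,-8],"fingers":0},{"twist":[0,0,0],"offset":[-60,260,-8],"fingers":0},{"twist":[0,0,0],"offset":[-60,260,-8],"fingers":0},{"twist":[0,0,0],"offset":[-60,260,-8],"fingers":0}]'; python3 - <<'E'
from h import *
S=vision.capture("scene");T=vision.capture("top")
for n,a,b in zip(["a","b","near","far"],[(400,324),(357,351),(351,203),(281,337)],[(231,219),(238,183),(336,276),(281,153)]):
    print(n,spot(S["img"],(a[0],a[1]-2),175)[0].round(1),spot(T["img"],b,140)[0].round(1))
a=cv2.resize(S["img"][80:400,160:480],(800,800))[200:800];a=cv2.resize(S["img"][120:390,150:450],None,fx=2,fy=2,interpolation=2)
b=cv2.resize(S["img"][268:304,352:384],None,fx=5,fy=5,interpolation=2);a[:b.shape[0],-b.shape[1]:]=b
cv2.imwrite("pics/end.png",a)
E
```

```text
time_s: 13.05
ee_pos: [0.4112, 0.3275, 0.2882]
tool_rot: [-0.391, 0.92, -0.001, -0.001]
force: [-0.5, -0.4, -0.2]
grip_width: 0.0
a [399.7 322.4] [230.1 219.1]
b [356.5 349.4] [237. 182.]
near [351.5 203. ] [335.9 275.7]
far [280.5 334.6] [280.6 151.5]
```

View pics/end.png

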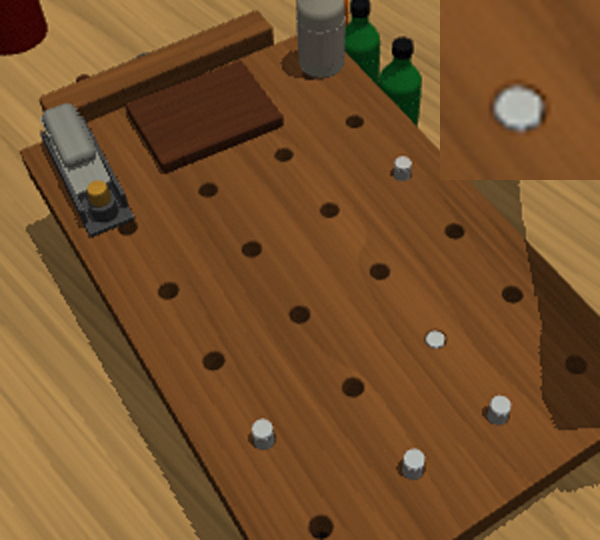

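The way dog (picture (435,339), scene (367.5,289.5)) is flush, with no side wall showing. The other four dogs, the panel, plane and glue are where they were, and the hand is clear. Handing in.

```bash
python3 -c "
from workcell import workorder
print(workorder.sign_off())"
```

```text
the job is handed in; nothing more can be done
None
```

I pressed the dog in the path (bench x = -48, y = 144 mm) straight down with closed fingertips until it was flush. I then lifted the hand, moved it clear and handed the job in about 13 s into the run; sign-off gives no verdict.

- **Pressing:** the dog yielded at about 5–6 N. At the stop the force rose to 8.7 N with the fingertips at 140.2 mm, against 140 mm for flush. The force readings were taken only at the end of each move; the highest was 8.7 N.
- **Final picture:** the dog shows as a flat disc in its hole with no side wall visible. The other four dogs are within 0.2 px of their starting positions in both views.
- **Panel, plane and glue:** they look unmoved in the picture, but I judged this by eye and did not measure it.
- **Open doubt, settled:** an early close-up left the fingertip centre unclear. I turned the hand and half opened the jaws, and the midpoint matched the reported tool position. No check failed after that.

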